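Take the unmarked-thread nut off a twin-stone knife grinder

ROBOT

A 6-joint arm with a two-finger parallel gripper is mounted at the origin on a cart in front of the work surface, level with it; the furniture and walls round the work are solid. World frame = base frame: x ahead of the robot, y to its left, z up, the work surface at z = 0. Lengths are in mm, angles in degrees, forces in N, time in s.
With the tool pointing down it reaches from about 300 to 850 mm from the base axis. Payload 4.2 kg.
Tool frame: the origin (TCP) lies midway between the tips of the shut fingers; the grasp point (between the pads) lies 19 mm behind it (env.grip_point_offset is the distance from the TCP to the grasp point, in mm); z points along the fingers, x is the direction in which the jaws open and shut, and the axes are right-handed (so a half turn about z gives the same grasp; the last joint's range is limited). The gripper opens to 91 mm and grips with 3 to 60 N. Pads are 32 mm wide; open, the fingers measure 118 mm over their backs; the gripper's body (76 mm by 178 mm) begins 60 mm behind the grasp point.
Start: joints at [66.406, 18.312, 89.639, -0, 72.044, -1.146], TCP at [219.569, 531.444, 213.976] pointing down, gripper open.
Joint ranges: [-177.97, 177.97], [-48.28, 115.42], [12.27, 149.76], [-77.06, 257.06], [2.81, 150.46], [-146.56, 146.56]. Speed limits (degrees/s): [147.25, 147.25, 180, 180, 180, 180].

INTERFACE

Orientations are given as [roll, pitch, yaw] about the fixed x, y, z axes, in that order (R = Rz(yaw) Ry(pitch) Rx(roll)).
In Python, from workcell import env gives the robot as it stands.
- The arm moves only by the shell command python3 -m pendant 'ROWS' [FORCE]. ROWS is JSON, a list of rows, each an object with "xyz": the shift along the tool's x, y, z in m, a list of three; "roll": the turn about the tool's z in degrees; "jaw": the closure, from 0 (fully open) to 1 (shut). A call has exactly 8 rows; each row is the pose to reach, as a shift and turn from the pose commanded when the call began, along the tool's axes at that moment; what a row does not reach only later rows make up. A row lasts 1/8 s, in which the tool goes at most 62.5 mm and 10.7 degrees, less where a joint would pass 70% of its speed; a pose out of reach is approached as far as the arm can. A call with a gripper value outside its range is refused whole. The fingers move at their own pace and stop on an object; FORCE is the grip in N (left out, the last holds). Time passes only in rows, so rows that repeat a pose let the fingers close, or fill a call up. It gives the time, the measured TCP pose, the force and the opening at its end, in the units of the state.
- env.state(): the state, without advancing time (a new reading comes with each control period).
- env.grab_frame(name): name is "side" or "top" or "wrist"; returns (picture, depth): 420x560x3 uint8, blue, green, red; 420x560 float32, mm along the optical axis (not along the pixel's ray), 0 where there is no reading.
- env.camera_params(name): a dict with "camera_matrix" (3x3 intrinsics, pixels), "cam_to_world" (4x4, takes a point from camera to world coordinates); the wrist camera has in their place "hand_eye" (4x4, takes a point from camera to tool coordinates, whose origin is the TCP and whose axes are the tool frame's). Camera axes: x right, y up, looking along -z (the intrinsics and any distortion apply to the point x, -y, -z); pixel columns grow to the right and rows downward; lengths in mm; the calibration is good to about 2 mm. A picture is of the moment at which its call begins: read the wrist's pose just before it. camera_params takes no time and is no camera call.
- env.job_done(): hands the job in, once; it reports no verdict.
The state is a dict: "time_s": time; "qpos": joint angles; "qvel": joint speeds; "effort": joint torques, N m; "ee_pos": TCP position; "ee_rot": TCP orientation; "force": force on the tool from outside, world axes, zero at the start; "torque": the same for the moment, N m; "gripper_width": finger opening in mm.
Only numpy, scipy, OpenCV 4.12 (cv2) and the standard library are available. Lean on these libraries where they do the work, as an engineer would, in place of code of your own. Each camera call takes 0.05 s, during which the arm holds its last target. There are 200 camera calls.

TASK

The beige stone on the knife grinder is due for changing: unscrew the steel nut that still holds it and put the nut in the small steel bowl. The grinder's two spindles turn opposite ways, so one of them has a left-hand thread, and nobody has marked which; feel for it with small twists and do not screw the nut tighter or lean on it, because the stone cracks. Do not drop the nut, and leave the bowl and everything else where they are.

Things in the scene. Friction and masses are not known exactly. Their poses are not given: they have to be found in the camera images.
- nut_centre (a point): Centre (half-way up) of the nut to be taken off: hexagonal grey steel nut, 44 mm across flats, 51 mm across corners, 40 mm high, 0.35 kg, dark disc on top, hollow from below (blind bore 27 mm deep). z up along the spindle; x square to one flat, so the flats face along x and every 60 degrees. It stands on the fitted stone, nothing beside it within 90 mm
- nut: The same nut; origin at the centre of its underside, 20 mm below its centre. Its coarse two-start thread (lead 20 mm) climbs 3.2 mm per radian the loosening way, with 2 mm of play; it comes free after about 2 rad (115 degrees), then lifts off; more turning does no harm, and it may be let go and gripped anew on other flats on the way
- stone_axis (a point): Point on the axis of the nut's spindle, level with the stone's upper face; fixed to the grinder. The nut starts tight (0.1 to 0.4 N m). The loosening way it eases within 0.5 rad; the tightening way the moment grows to some 0.7 N m in 1 rad and a gripper that rises as for loosening is dragged down, with over 12 N from 0.4 rad on. Which way loosens varies
- stone: The fitted beige grinding stone, a disc 110 mm across, 16 mm thick, on a thin springy rubber bed on the grinder; the spindle is locked, it does not turn. Origin on its axis, 94 mm below its upper face. The nut clamps it with about 20 N at the start; it cracks if the nut presses it with more than 50 N, by tightening or by pushing down
- grinder: Low steel knife grinder, 160 (x) by 280 (y) by 75 mm high, fixed on a white board; origin at the centre of its underside, x away from its front panel, y along its length, z up. The fitted stone's spindle stands 66 mm to +y, its upper face 94 mm up; a bare spindle with the opposite thread hand stands 66 mm to -y, its tip 117 mm up
- bowl_floor (a point): Centre of the inner floor of the small loose steel bowl, 115 mm wide at the rim, 38 mm high; floor about 56 mm across and 2 mm above the worktop, walls flaring. z up
- old_stone_centre (a point): Centre of the dark stone already taken off: a loose disc 110 mm across, 18 mm thick, lying on the worktop to the left of the grinder. Leave it
- old_nut_centre (a point): Centre of that stone's nut, same make as the fitted one, standing loose on the dark stone. Leave it
- oil: Yellow squeeze bottle nearest the bowl, loose, 45 mm wide, 178 mm high, standing behind the bowl; origin at the centre of its underside. Leave it
Things that resemble listed ones, but are neither listed nor needed, are in the scene too. Of the things that look like the part that bears bowl_floor, the smaller one is meant.

How it is judged:
By the outcome, as a careful person would: the job done as asked, in the order asked, and still so for the second after the job is handed in, with the robot touching nothing.
It also fails if it takes over 58 s, if anything falls off the work surface, if the arm or the gripper's body presses on something with over 40 N, if the wrist force passes 120 N, or if a joint passes its speed limit or range.

## Working session

There is one attempt and no reset: what is moved stays moved. The work goes in short steps, Python scripts to look and compute and a shell command to move; the robot and the scene stay as the last step left them, time stands still between calls to the robot, and variables do not carry over. Pictures are saved under pics/ and viewed, about 8 in all and at most 12, crops included, and the job is handed in when it is done.

```bash
ls; mkdir -p pics; cat > h.py <<'E'
import numpy as np, cv2
from scipy.spatial.transform import Rotation as R
from workcell import env
def T_tool(s):
    T=np.eye(4);T[:3,:3]=R.from_euler('xyz',s['ee_rot'],degrees=True).as_matrix();T[:3,3]=s['ee_pos'];return T
def grab(n):
    s=env.state();im,d=env.grab_frame(n);p=env.camera_params(n)
    C=p['cam_to_world'] if 'cam_to_world' in p else T_tool(s)@np.array(p['hand_eye'])
    np.savez('pics/'+n+'.npz',im=im,d=d,C=C,K=p['camera_matrix']);return im,d,np.array(C),np.array(p['camera_matrix'])
def load(n):
    z=np.load('pics/'+n+'.npz');return z['im'],z['d'],z['C'],z['K']
def cloud(d,C,K):
    v,u=np.mgrid[:d.shape[0],:d.shape[1]]
    P=np.stack([(u-K[0,2])/K[0,0]*d,-(v-K[1,2])/K[1,1]*d,-d],-1)
    W=P@C[:3,:3].T+C[:3,3];W[d<=0]=np.nan;return W
E
python3 - <<'E'
from h import *
print(env.state()); 
for n in ("side","top","wrist"): print(n,env.camera_params(n))
a=grab("top");b=grab("side");c=grab("wrist")
cv2.imwrite('pics/top.png',cv2.resize(a[0],(800,600)));cv2.imwrite('pics/side.png',b[0])
E
```

```text
pics
{'time_s': 0.0, 'qpos': array([ 6.64066364e+01,  1.83522464e+01,  8.97053309e+01, -3.20472931e-03,
        7.20441510e+01, -1.14636778e+00]), 'qvel': array([ 0.08125767, -0.010726  , -0.05202563, -0.05991591, -0.00729228,
        0.10636235]), 'effort': array([ 1.28860782e-03, -4.12467957e+01, -2.31975907e+01,  7.28410366e-02,
        4.57957084e-02, -1.47768669e-04]), 'ee_pos': array([219.37181971, 530.96875923, 213.12150174]), 'ee_rot': array([1.79998989e+02, 1.01768954e-01, 6.75539940e+01]), 'force': array([-0.00155798,  0.01046336,  0.10902915]), 'torque': array([ 0.01570263,  0.00535246, -0.00460859]), 'gripper_width': 91.46253112861906}
side {'camera_matrix': array([[490.65854303,   0.        , 268.19912159],
       [  0.        , 490.65854303, 211.47579873],
       [  0.        ,   0.        ,   1.        ]]), 'cam_to_world': array([[-8.75699288e-01,  1.70097794e-01, -4.51904301e-01,
        -4.00407616e+02],
       [-4.82779853e-01, -3.25151806e-01,  8.13142003e-01,
         1.37893220e+03],
       [-8.62383897e-03,  9.30238165e-01,  3.66854993e-01,
         8.27202209e+
[... 459 characters left out ...]
   [-5.20899069e-02,  1.59906313e-01,  9.85756873e-01,
         1.85295135e+03],
       [ 0.00000000e+00,  0.00000000e+00,  0.00000000e+00,
         1.00000000e+00]])}
wrist {'camera_matrix': array([[326.18108975,   0.        , 277.36612285],
       [  0.        , 326.18108975, 220.60046279],
       [  0.        ,   0.        ,   1.        ]]), 'hand_eye': array([[ 9.99999565e-01,  6.59925702e-04,  6.59902291e-04,
         2.31013982e-01],
       [ 7.96311445e-04, -9.72096608e-01, -2.34579520e-01,
        -6.49826620e+01],
       [ 4.86683725e-04,  2.34579943e-01, -9.72096710e-01,
        -1.70958399e+02],
       [ 0.00000000e+00,  0.00000000e+00,  0.00000000e+00,
         1.00000000e+00]])}
```

View pics/top.png

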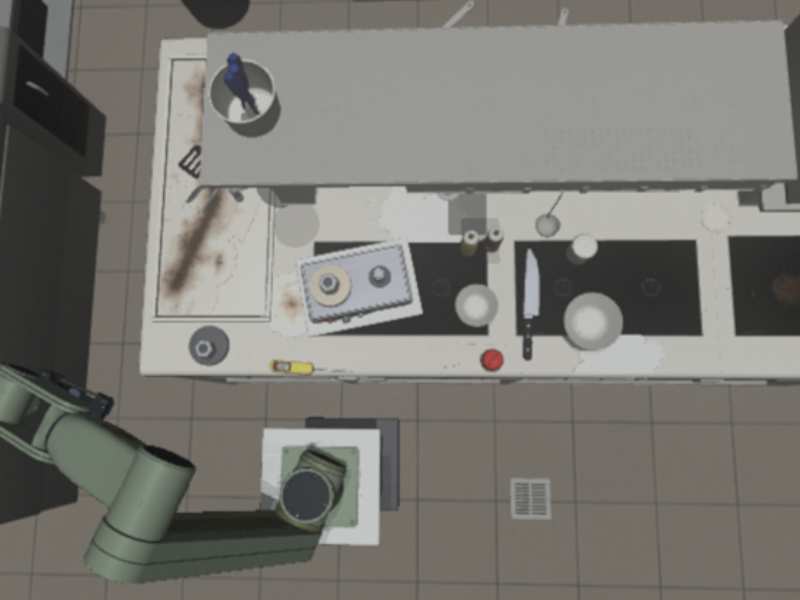

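View pics/side.png

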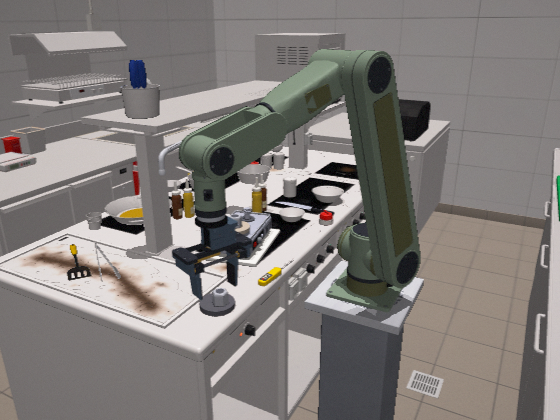

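The top view (800 px) shows these nut candidates:
- (328,283), on the beige stone
- (380,275), the bare spindle
- (204,348), the old nut on the dark stone

The bowls are at (477,305), small, and (593,320), large. I choose the nut at (328,283) and the bowl at (477,305), and will check both in a crop with depth.

```bash
python3 - <<'E'
from h import *
im,d,C,K=load('top');W=cloud(d,C,K)
cv2.imwrite('pics/crop1.png',cv2.resize(im[155:255,190:390],(800,400),interpolation=cv2.INTER_CUBIC))
for n,u,v in [('nut',230,198),('stone',240,205),('spin',266,192),('bowl',334,213),('big',415,225),('oldnut',143,243),('shelf',300,125),('shelfedge',300,128)]:
    print(n,W[v,u].round(1))
# nut top points
def reg(u0,u1,v0,v1,z0,z1):
    w=W[v0:v1,u0:u1].reshape(-1,3);w=w[(w[:,2]>z0)&(w[:,2]<z1)];return w
w=reg(215,250,180,215,122,145);print('nut top',len(w),w.mean(0),w.min(0),w.max(0))
w=reg(205,265,170,230,86,100);print('stone',len(w),np.median(w,0),w.min(0),w.max(0))
w=reg(255,280,180,205,95,125);print('spindle',len(w),w.mean(0),w.min(0),w.max(0))
w=reg(310,360,190,235,25,45);print('bowl rim',len(w),w.min(0),w.max(0),(w.min(0)+w.max(0))/2)
w=reg(200,300,160,240,70,82);p=cv2.minAreaRect(w[:,:2].astype(np.float32));print('grinder',p)
E
```

```text
nut [520.8 -37.  151.9]
stone [501.9 -69.1 110.1]
spin [ 547.  -167.5  130.8]
bowl [ 488.1 -426.7    0.6]
big [ 439.9 -736.4    6.6]
oldnut [363.2 307.7  62.2]
shelf [ 673.3 -291.2  505.8]
shelfedge [ 660.1 -291.1  517.6]
nut top 36 [521.09406988 -38.62389573 137.09997151] [488.58716482 -69.78387355 122.01031106] [556.33171601  12.21522662 144.92103199]
stone 445 [539.6973974 -93.5663468  88.9939371] [ 436.67741067 -158.21999858   86.00714271] [624.86348147  42.74726102  99.92375249]
spindle 24 [ 545.44189685 -165.80171503  109.69883432] [ 519.48005591 -187.86372917   95.29073857] [ 573.21325033 -142.37672438  124.98944734]
bowl rim 206 [ 423.54559919 -478.11521079   25.08593008] [ 537.28931528 -366.03655578   44.33752945] [ 480.41745723 -422.07588328   34.71172976]
grinder ((532.239990234375, -99.55644226074219), (165.96775817871094, 279.774169921875), 11.229503631591797)
```

View pics/crop1.png

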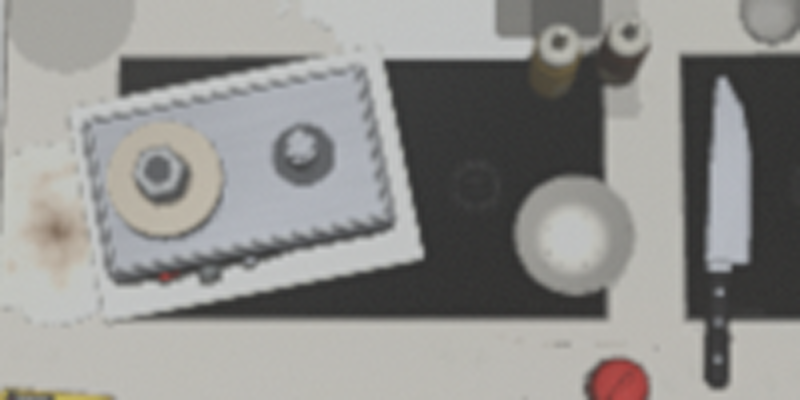

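```bash
python3 -m pendant '[{"xyz":[-0.034,0.041,-0.005],"roll":8.4,"jaw":0},{"xyz":[-0.070,0.084,-0.01],"roll":16.9,"jaw":0},{"xyz":[-0.106,0.128,-0.015],"roll":25.3,"jaw":0},{"xyz":[-0.142,0.172,-0.02],"roll":33.8,"jaw":0},{"xyz":[-0.178,0.215,-0.025],"roll":42.2,"jaw":0},{"xyz":[-0.214,0.258,-0.030],"roll":50.6,"jaw":0},{"xyz":[-0.250,0.302,-0.036],"roll":59,"jaw":0},{"xyz":[-0.286,0.345,-0.036],"roll":67.5,"jaw":0}]'
```

```text
time_s: 1.15
ee_pos: [430.0, 133.7, 250.4]
ee_rot: [-180.0, -0.1, -0.2]
force: [0.2, 0.2, 0.0]
gripper_width: 91.2
```

```bash
python3 -m pendant '[{"xyz":[0.02,0.037,0],"roll":0,"jaw":0},{"xyz":[0.045,0.085,0],"roll":0,"jaw":0},{"xyz":[0.07,0.132,0],"roll":0,"jaw":0},{"xyz":[0.085,0.160,0],"roll":0,"jaw":0},{"xyz":[0.09,0.170,0],"roll":0,"jaw":0},{"xyz":[0.09,0.170,0],"roll":0,"jaw":0},{"xyz":[0.09,0.170,0],"roll":0,"jaw":0},{"xyz":[0.09,0.170,0],"roll":0,"jaw":0}]'
python3 - <<'E'
from h import *
im,d,C,K=grab('wrist');W=cloud(d,C,K);print(env.state()['qpos'].round(1),env.state()['force'],env.state()['torque'])
cv2.imwrite('pics/w1.png',im)
m=(W[...,2]>143)&(W[...,2]<158)
n,l,s,c=cv2.connectedComponentsWithStats(m.astype(np.uint8))
for i in range(1,n):
    if s[i,4]>100:
        p=W[l==i];print(s[i],np.median(p,0).round(1),cv2.minAreaRect(p[:,:2].astype(np.float32)))
m=(W[...,2]>105)&(W[...,2]<116);p=W[m];print('stone',len(p),np.median(p,0),p.min(0),p.max(0))
E
```

```text
time_s: 2.15
ee_pos: [518.9, -33.5, 250.1]
ee_rot: [-180.0, -0.0, 0.1]
force: [-0.8, 1.1, -0.7]
gripper_width: 91.4
[-5.  12.1 93.   0.  74.9 -5.1] [ 0.4608601  -0.05359142 -0.47676419] [-0.10320015  0.11251288 -0.02347106]
[ 256  189   55   56 2192] [524.3 -29.8 149.9] ((524.3320922851562, -31.16658592224121), (43.97994613647461, 49.51200866699219), 71.51347351074219)
stone 7508 [526.25475291 -21.32311582 109.94210809] [ 469.93196483 -158.78493418  105.02361999] [779.77073192  65.33081946 115.998179  ]
```

View pics/w1.png

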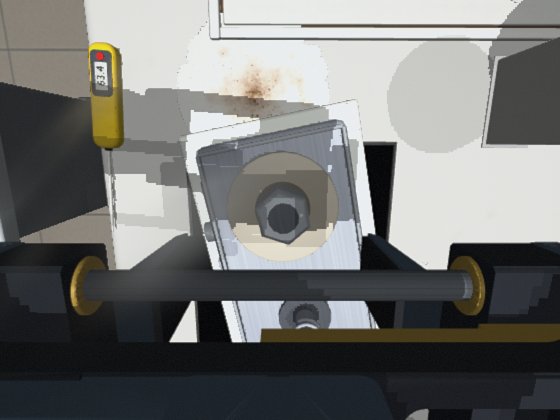

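```bash
python3 - <<'E'
from h import *
def circ(p):
    A=np.c_[2*p[:,:2],np.ones(len(p))];x=np.linalg.lstsq(A,(p[:,:2]**2).sum(1),rcond=None)[0];return x[:2],np.sqrt(x[2]+x[:2]@x[:2])
for k in range(3):
    s=env.state();im,d,C,K=grab('wrist');W=cloud(d,C,K);print(s['ee_pos'].round(1),s['qvel'].round(2))
    r=np.hypot(W[...,0]-522,W[...,1]+33)
    m=(np.abs(W[...,2]-150)<3)&(r<35);p=W[m];q=cv2.minAreaRect(p[:,:2].astype(np.float32));print('nut',len(p),p.mean(0).round(1),q)
    m=((np.abs(W[...,2]-110)<3)&(r<65)).astype(np.uint8)
    c=max(cv2.findContours(m,0,1)[0],key=len)[:,0]; p=W[c[:,1],c[:,0]];p=p[np.hypot(p[:,0]-522,p[:,1]+33)>48];c0,R0=circ(p);
    for _ in range(4):
        e=np.abs(np.hypot(*(p[:,:2]-c0).T)-R0);p=p[e<max(1.5,np.percentile(e,85))];c0,R0=circ(p)
    print('stone',c0,R0,len(p))
im,d,C,K=load('top');W=cloud(d,C,K)
def ray(u,v,z):
    D=C[:3,:3]@np.array([(u-K[0,2])/K[0,0],-(v-K[1,2])/K[1,1],-1]);return C[:3,3]+D*(z-C[2,3])/D[2]
print('top nut px',ray(190+160/4-.4,155+172/4-.4,150), 'stone',ray(190+164.5/4-.4,155+180/4-.4,110))
E
```

```text
[519.  -33.6 250.2] [-0.22  0.24 -0.26 -0.14 -0.05  0.03]
nut 2002 [524.3 -30.3 149.9] ((524.6123657226562, -31.317626953125), (43.46320724487305, 47.08790588378906), 10.173523902893066)
stone [524.39341038 -30.94194034] 54.040086699320135 313
[519.1 -33.8 250.1] [-0.26  0.19 -0.19 -0.02  0.01 -0.08]
nut 1996 [524.3 -30.4 149.9] ((524.1309204101562, -31.105709075927734), (48.01873016357422, 43.1928596496582), 40.38544845581055)
stone [524.30698922 -30.92897743] 54.053789519920215 312
[519.2 -33.9 250.1] [-0.2   0.19 -0.19 -0.02 -0.01  0.04]
nut 2010 [524.3 -30.3 149.9] ((524.0115356445312, -31.146678924560547), (47.805198669433594, 43.33526611328125), 41.593448638916016)
stone [524.39222288 -30.91993212] 54.04801420728894 313
top nut px [522.6991131  -35.20617221 150.        ] stone [522.55301941 -33.80553545 110.        ]
```

```bash
python3 -m pendant '[{"xyz":[0.002,-0.001,0.01],"roll":-5,"jaw":0},{"xyz":[0.004,-0.002,0.03],"roll":-10.8,"jaw":0},{"xyz":[0.0045,-0.0024,0.05],"roll":-10.8,"jaw":0},{"xyz":[0.0045,-0.0024,0.065],"roll":-10.8,"jaw":0},{"xyz":[0.0045,-0.0024,0.075],"roll":-10.8,"jaw":0},{"xyz":[0.0045,-0.0024,0.08],"roll":-10.8,"jaw":0},{"xyz":[0.0045,-0.0024,0.08],"roll":-10.8,"jaw":0},{"xyz":[0.0045,-0.0024,0.08],"roll":-10.8,"jaw":0}]' 10
python3 - <<'E'
from h import *
s=env.state();im,d,C,K=grab('wrist');W=cloud(d,C,K);print(s['ee_pos'].round(1),s['ee_rot'].round(1),s['force'],s['torque'])
r=np.hypot(W[...,0]-523,W[...,1]+33)
for lo in (3,1.5):
    m=(np.abs(W[...,2]-149.9)<lo)&(r<30);p=W[m];q=cv2.minAreaRect(p[:,:2].astype(np.float32));print('nut',len(p),np.median(p,0).round(1),p.min(0).round(1),p.max(0).round(1),q)
cv2.imwrite('pics/w2.png',im)
E
```

```text
time_s: 3.35
ee_pos: [524.3, -32.2, 170.5]
ee_rot: [180.0, -0.1, 10.9]
force: [0.2, 0.0, -0.5]
gripper_width: 91.1
[524.3 -32.2 170.5] [ 1.80e+02 -1.00e-01  1.09e+01] [ 0.19224772  0.04536182 -0.49151907] [-0.04392136 -0.0017918   0.01933273]
nut 3351 [523.1 -27.8 150.1] [501.7 -47.7 146.9] [547.7  -7.1 152.8] ((523.4244384765625, -25.829383850097656), (43.59907150268555, 38.551753997802734), 9.855067253112793)
nut 2903 [523.4 -28.5 150.1] [501.9 -47.7 148.4] [546.7  -8.1 151.4] ((523.453857421875, -26.414243698120117), (41.23148727416992, 36.781368255615234), 11.552842140197754)
```

View pics/w2.png

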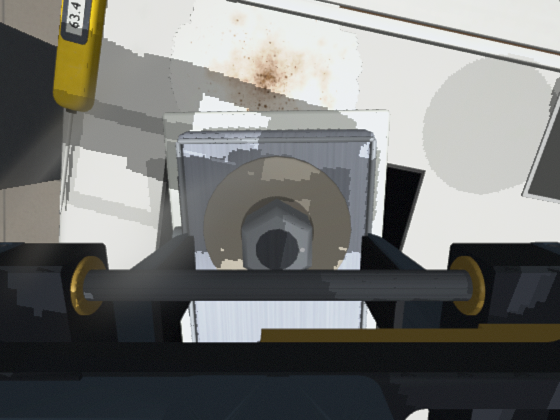

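The nut sits centred between the jaws (nut top ≈ (278,249) px, flats at columns 244–313, dark disc centred), so I'll descend.

```bash
python3 -m pendant '[{"xyz":[0,0,0.012],"roll":0,"jaw":0},{"xyz":[0,0,0.024],"roll":0,"jaw":0},{"xyz":[0,0,0.036],"roll":0,"jaw":0},{"xyz":[0,0,0.046],"roll":0,"jaw":0.2},{"xyz":[0,0,0.053],"roll":0,"jaw":0.3},{"xyz":[0,0,0.053],"roll":0,"jaw":0.4},{"xyz":[0,0,0.053],"roll":0,"jaw":0.4},{"xyz":[0,0,0.053],"roll":0,"jaw":0.4}]' 15; python3 -c "
from h import *
s=env.state();print(s['force'],s['torque'])"
```

```text
time_s: 4.4
ee_pos: [524.2, -32.2, 117.4]
ee_rot: [180.0, -0.1, 10.9]
force: [0.3, -0.2, 0.4]
gripper_width: 54.6
[ 0.27026259 -0.15660527  0.36031045] [-0.05817391 -0.02705035  0.0785081 ]
```

```bash
python3 -m pendant '[{"xyz":[0,0,0],"roll":0,"jaw":0.48},{"xyz":[0,0,0],"roll":0,"jaw":0.52},{"xyz":[0,0,0],"roll":0,"jaw":0.56},{"xyz":[0,0,0],"roll":0,"jaw":0.6},{"xyz":[0,0,0],"roll":0,"jaw":0.7},{"xyz":[0,0,0],"roll":0,"jaw":0.7},{"xyz":[0,0,0],"roll":0,"jaw":0.7},{"xyz":[0,0,0],"roll":0,"jaw":0.7}]' 15; python3 -c "
from h import *
s=env.state();print(s['force'],s['torque'])"
```

```text
time_s: 5.4
ee_pos: [523.9, -32.1, 117.0]
ee_rot: [-180.0, -0.0, 10.9]
force: [-2.2, -0.6, 2.4]
gripper_width: 44.1
[-2.2033173  -0.55523397  2.42080189] [-0.05244213  0.24464555  0.20011461]
```

```bash
python3 -m pendant '[{"xyz":[0,0,0],"roll":-2,"jaw":0.7},{"xyz":[0,0,-0.0002],"roll":-4,"jaw":0.7},{"xyz":[0,0,-0.0003],"roll":-6,"jaw":0.7},{"xyz":[0,0,-0.0004],"roll":-8,"jaw":0.7},{"xyz":[0,0,-0.0004],"roll":-8,"jaw":0.7},{"xyz":[0,0,-0.0004],"roll":-8,"jaw":0.7},{"xyz":[0,0,-0.0004],"roll":-8,"jaw":0.7},{"xyz":[0,0,-0.0004],"roll":-8,"jaw":0.7}]' 30; python3 -c "
from h import *
s=env.state();print(s['force'],s['torque'])"
```

```text
time_s: 6.4
ee_pos: [524.1, -32.1, 117.3]
ee_rot: [180.0, -0.0, 18.9]
force: [0.4, 0.5, -0.2]
gripper_width: 43.6
[ 0.39862623  0.5089298  -0.18985439] [ 0.00199556 -0.18862612  0.10277391]
```

```bash
python3 -m pendant '[{"xyz":[0,0,0],"roll":2,"jaw":0.7},{"xyz":[0,0,0],"roll":4,"jaw":0.7},{"xyz":[0,0,0.0001],"roll":6,"jaw":0.7},{"xyz":[0,0,0.0002],"roll":8,"jaw":0.7},{"xyz":[0,0,0.0001],"roll":10,"jaw":0.7},{"xyz":[0,0,0.0],"roll":12,"jaw":0.7},{"xyz":[0,0,-0.0001],"roll":14,"jaw":0.7},{"xyz":[0,0,-0.0001],"roll":14,"jaw":0.7}]' 30; python3 -c "
from h import *
s=env.state();print(s['force'],s['torque'])"
```

```text
time_s: 7.4
ee_pos: [523.6, -32.2, 116.9]
ee_rot: [-180.0, 0.0, 4.8]
force: [1.4, -1.8, -5.0]
gripper_width: 43.9
[ 1.4159485  -1.77368453 -5.04072056] [-0.21833695 -0.36892134  0.06005439]
```

```bash
python3 -m pendant '[{"xyz":[0,0,0.0001],"roll":-4,"jaw":0.7},{"xyz":[0,0,0.0002],"roll":-8,"jaw":0.7},{"xyz":[0,0,0.0001],"roll":-12,"jaw":0.7},{"xyz":[0,0,0],"roll":-16,"jaw":0.7},{"xyz":[0,0,-0.0003],"roll":-20,"jaw":0.7},{"xyz":[0,0,-0.0004],"roll":-22,"jaw":0.7},{"xyz":[0,0,-0.0005],"roll":-24,"jaw":0.7},{"xyz":[0,0,-0.0005],"roll":-24,"jaw":0.7}]' 30; python3 -c "
from h import *
s=env.state();print(s['force'],s['torque'],s['effort'].round(2))"
```

```text
time_s: 8.4
ee_pos: [523.1, -32.4, 117.6]
ee_rot: [-180.0, 0.1, 28.8]
force: [-2.9, -4.0, -2.6]
gripper_width: 43.8
[-2.90353486 -3.95331679 -2.61137199] [-0.75466185  0.46182838 -0.0732262 ] [  2.15 -39.58 -22.1    1.13  -0.62  -0.1 ]
```

```bash
python3 -m pendant '[{"xyz":[0,0,-0.0001],"roll":-2,"jaw":0.7},{"xyz":[0,0,-0.0002],"roll":-4,"jaw":0.7},{"xyz":[0,0,-0.0003],"roll":-6,"jaw":0.7},{"xyz":[0,0,-0.0004],"roll":-8,"jaw":0.7},{"xyz":[0,0,-0.0006],"roll":-10,"jaw":0.7},{"xyz":[0,0,-0.0007],"roll":-12,"jaw":0.7},{"xyz":[0,0,-0.0007],"roll":-12,"jaw":0.7},{"xyz":[0,0,-0.0007],"roll":-12,"jaw":0.7}]' 30; python3 -c "
from h import *
s=env.state();print(s['force'],s['torque'],s['effort'].round(2))"
```

```text
time_s: 9.4
ee_pos: [523.5, -32.2, 118.4]
ee_rot: [-180.0, 0.0, 40.8]
force: [-1.1, 0.2, -6.9]
gripper_width: 43.7
[-1.10115413  0.21298439 -6.8989341 ] [-0.08036059  0.28604455 -0.05221287] [ 2.900e-01 -4.213e+01 -2.312e+01  1.500e-01 -2.800e-01 -1.000e-02]
```

```bash
python3 -m pendant '[{"xyz":[0,0,0],"roll":-2,"jaw":0.7},{"xyz":[0,0,0],"roll":-4,"jaw":0.7},{"xyz":[0,0,0],"roll":-6,"jaw":0.7},{"xyz":[0,0,-0.0001],"roll":-8,"jaw":0.7},{"xyz":[0,0,-0.0002],"roll":-10,"jaw":0.7},{"xyz":[0,0,-0.0003],"roll":-12,"jaw":0.7},{"xyz":[0,0,-0.0003],"roll":-12,"jaw":0.7},{"xyz":[0,0,-0.0003],"roll":-12,"jaw":0.7}]' 30; python3 -c "
from h import *
s=env.state();print(s['force'],s['torque'],s['effort'].round(2))"
```

```text
time_s: 10.4
ee_pos: [524.1, -32.2, 119.1]
ee_rot: [180.0, -0.0, 52.8]
force: [0.7, -1.1, -6.4]
gripper_width: 43.8
[ 0.65600356 -1.09523468 -6.41619528] [-0.09189817  0.09389534  0.00277238] [  0.2  -41.32 -22.07   0.12   0.05   0.  ]
```

Turning towards +yaw, the moment has died away at 0.73 rad and the pull hasn't grown, so that is the loosening direction. I'll carry on that way.

```bash
python3 -m pendant '[{"xyz":[0,0,-0.0003],"roll":-5,"jaw":0.7},{"xyz":[0,0,-0.0005],"roll":-10,"jaw":0.7},{"xyz":[0,0,-0.0008],"roll":-15,"jaw":0.7},{"xyz":[0,0,-0.0011],"roll":-20,"jaw":0.7},{"xyz":[0,0,-0.0014],"roll":-25,"jaw":0.7},{"xyz":[0,0,-0.0017],"roll":-30,"jaw":0.7},{"xyz":[0,0,-0.0020],"roll":-35,"jaw":0.7},{"xyz":[0,0,-0.0020],"roll":-35,"jaw":0.7}]' 30; python3 -c "
from h import *
s=env.state();print(s['force'],s['torque'],s['qpos'].round(1))"
```

```text
time_s: 11.4
ee_pos: [524.0, -32.0, 121.0]
ee_rot: [180.0, -0.0, 87.8]
force: [-0.2, 0.4, -5.9]
gripper_width: 44.2
[-0.21463445  0.41369082 -5.91838565] [ 0.02883769  0.077913   -0.02439811] [ -4.8  18.4 104.1   0.   57.5 -92.6]
```

```bash
python3 -m pendant '[{"xyz":[0,0,-0.0003],"roll":-5,"jaw":0.7},{"xyz":[0,0,-0.0005],"roll":-10,"jaw":0.7},{"xyz":[0,0,-0.0008],"roll":-15,"jaw":0.7},{"xyz":[0,0,-0.0011],"roll":-20,"jaw":0.7},{"xyz":[0,0,-0.0014],"roll":-25,"jaw":0.7},{"xyz":[0,0,-0.0017],"roll":-30,"jaw":0.7},{"xyz":[0,0,-0.0020],"roll":-35,"jaw":0.7},{"xyz":[0,0,-0.0020],"roll":-35,"jaw":0.7}]' 30; python3 -c "
from h import *
s=env.state();print(s['force'],s['torque'],s['qpos'].round(1))"
```

```text
time_s: 12.4
ee_pos: [524.1, -31.8, 123.3]
ee_rot: [180.0, -0.0, 122.7]
force: [-1.2, 1.2, -3.8]
gripper_width: 43.9
[-1.23064572  1.1664568  -3.79176431] [0.24528394 0.13465845 0.05711872] [  -4.8   18.2  103.9    0.    57.8 -127.5]
```

Another 11° to clear the thread, then a small trial lift.

```bash
python3 -m pendant '[{"xyz":[0,0,-0.0002],"roll":-4,"jaw":0.7},{"xyz":[0,0,-0.0005],"roll":-8,"jaw":0.7},{"xyz":[0,0,-0.0007],"roll":-12,"jaw":0.7},{"xyz":[0,0,-0.0007],"roll":-14,"jaw":0.7},{"xyz":[0,0,-0.0007],"roll":-14,"jaw":0.7},{"xyz":[0,0,-0.0015],"roll":-14,"jaw":0.7},{"xyz":[0,0,-0.0025],"roll":-14,"jaw":0.7},{"xyz":[0,0,-0.0025],"roll":-14,"jaw":0.7}]' 30; python3 -c "
from h import *
s=env.state();print(s['force'],s['torque'],s['qpos'].round(1))"
```

```text
time_s: 13.4
ee_pos: [524.0, -32.0, 125.6]
ee_rot: [180.0, 0.0, 136.8]
force: [0.5, 0.3, -2.8]
gripper_width: 44.0
[ 0.54355546  0.30611265 -2.75353301] [ 0.2424914  -0.09471003 -0.02449079] [  -4.8   18.1  103.8    0.    58.1 -141.6]
```

```bash
python3 -m pendant '[{"xyz":[0,0,-0.002],"roll":0,"jaw":0.7},{"xyz":[0,0,-0.005],"roll":0,"jaw":0.7},{"xyz":[0,0,-0.009],"roll":0,"jaw":0.7},{"xyz":[0,0,-0.015],"roll":0,"jaw":0.7},{"xyz":[0,0,-0.025],"roll":0,"jaw":0.7},{"xyz":[0,0,-0.040],"roll":0,"jaw":0.7},{"xyz":[0,0,-0.055],"roll":0,"jaw":0.7},{"xyz":[0,0,-0.070],"roll":0,"jaw":0.7}]' 40; python3 - <<'E'
from h import *
print(env.state()['force'])
im,d,C,K=grab('top');W=cloud(d,C,K)
# bowl: rim circle + floor
r=np.hypot(W[...,0]-480,W[...,1]+422)
rim=(r<75)&(W[...,2]>20)&(W[...,2]<50);p=W[rim];print('rim',cv2.minEnclosingCircle(p[:,:2].astype(np.float32)),p[:,2].max())
f=(r<60)&(np.abs(W[...,2]-2)<4);
n,l,s,c=cv2.connectedComponentsWithStats((f&(r<45)).astype(np.uint8));i=1+s[1:,4].argmax();p=W[l==i];print('floor',len(p),np.median(p,0),p.min(0),p.max(0))
t=(r<180)&(W[...,2]>60)
for q in W[t][::6]: print(q.round(0),end=' ')
cv2.imwrite('pics/crop2.png',cv2.resize(im[150:270,190:390],(800,480),interpolation=cv2.INTER_CUBIC))
b=grab('side');cv2.imwrite('pics/side2.png',cv2.resize(b[0][150:300,150:350],(800,600),interpolation=cv2.INTER_CUBIC))
Wb=cloud(b[1],b[2],b[3]);r=np.hypot(Wb[...,0]-480,Wb[...,1]+422);p=Wb[(r<70)&(Wb[...,2]>30)&(Wb[...,2]<45)]
print('side rim',len(p)); print(cv2.minEnclosingCircle(p[:,:2].astype(np.float32)) if len(p)>3 else '')
E
```

```text
time_s: 14.4
ee_pos: [524.0, -32.2, 196.8]
ee_rot: [180.0, 0.0, 136.9]
force: [-0.5, -0.2, -3.8]
gripper_width: 43.8
[-0.52442634 -0.16660414 -3.79552644]
rim ((480.4181213378906, -422.8041076660156), 57.44294738769531) 48.56815149492854
floor 178 [ 481.88910706 -422.36210113    1.98233411] [ 444.04684472 -457.17324518   -1.93645371] [ 516.23931313 -383.44472592    5.88714156]
[ 654. -463.  166.] [ 651. -464.  160.] [ 647. -398.  164.] [ 654. -455.  136.] [ 652. -386.  130.] [ 639. -405.  179.] [ 652. -456.  130.] [ 650. -478.  134.] [ 638. -401.  172.] [ 651. -450.  118.] [ 647. -470.  132.] [ 645. -390.  130.] [ 644. -411.  133.] [ 646. -457.  124.] [ 645. -482.  125.] [ 638. -400.  142.] [ 646. -424.  110.] [ 642. -460.  122.] [ 645. -483.  113.] [ 639. -401.  123.] [ 642. -424.  109.] [ 638. -460.  125.] [ 642. -484.  109.] [ 631. -396.  138.] [ 639. -421.  106.] [ 638. -458.  108.] [ 638. -480.  107.] [ 630. -393.  126.] [ 629. -415.  130.] [ 635. -462.  106.] [ 641. -382.   65.] [ 627. -401.  124.] [ 641. -454.   67.] [ 633. -474.   98.] [ 627. -394.  108.] [ 628. -417.  103.] [ 633. -468.   80.] [ 627. -388.   92.] [ 625. -410.  102.] [ 633. -473.   66.] [ 623. -406.   95.] [ 625. -401.   69.] [ 506. -244.   84.] [ 495. -248.   82.] [ 335. -461.   60.] side rim 87
((476.5491638183594, -422.2984924316406), 64.82292175292969)
```

View pics/crop2.png

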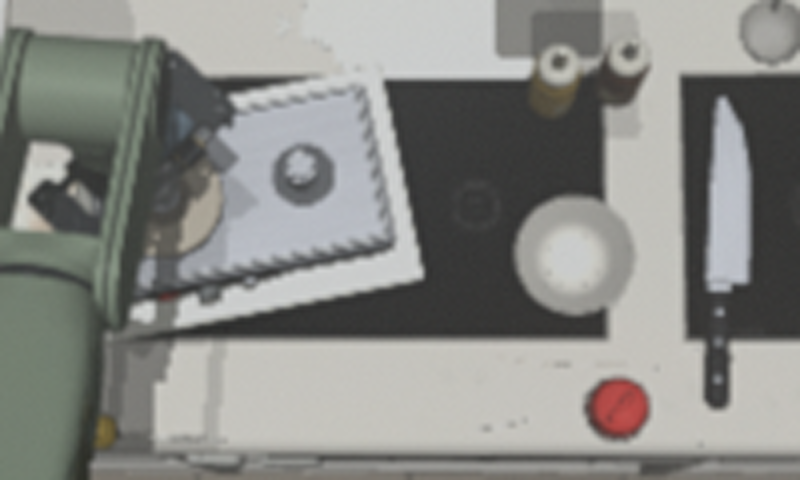

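View pics/side2.png

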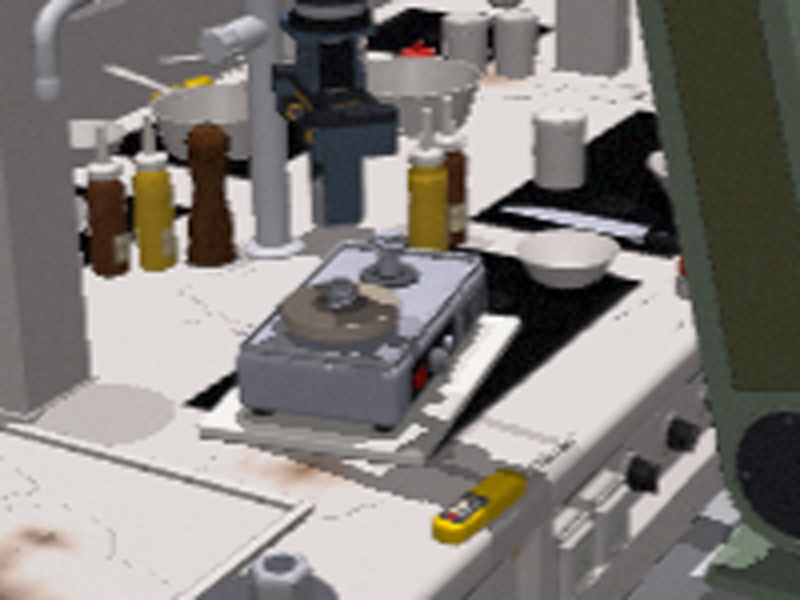

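The nut is off the spindle: the spindle is bare in the side view at about (342,292), and 3.8 N of weight hangs on the wrist. The bowl at crop (573,255) hasn't moved.

The grip is only about 7 mm above the nut's underside, so the fingertips would hit the bowl's flaring wall. I'll set the nut down on the free worktop first and regrip it higher.

```bash
python3 -m pendant '[{"xyz":[-0.007,-0.02,-0.005],"roll":4,"jaw":0.7},{"xyz":[-0.021,-0.064,-0.005],"roll":12,"jaw":0.7},{"xyz":[-0.037,-0.112,-0.005],"roll":20,"jaw":0.7},{"xyz":[-0.053,-0.160,-0.005],"roll":28,"jaw":0.7},{"xyz":[-0.069,-0.208,-0.005],"roll":36,"jaw":0.7},{"xyz":[-0.083,-0.253,-0.005],"roll":43,"jaw":0.7},{"xyz":[-0.092,-0.280,-0.005],"roll":46.9,"jaw":0.7},{"xyz":[-0.0957,-0.291,-0.005],"roll":46.9,"jaw":0.7}]' 40
```

```text
time_s: 15.5
ee_pos: [393.9, -310.9, 200.1]
ee_rot: [-180.0, -0.0, 89.9]
force: [0.8, 0.7, -3.3]
gripper_width: 43.9
```

```bash
python3 -m pendant '[{"xyz":[0,0,0.02],"roll":0,"jaw":0.7},{"xyz":[0,0,0.05],"roll":0,"jaw":0.7},{"xyz":[0,0,0.085],"roll":0,"jaw":0.7},{"xyz":[0,0,0.12],"roll":0,"jaw":0.7},{"xyz":[0,0,0.145],"roll":0,"jaw":0.7},{"xyz":[0,0,0.160],"roll":0,"jaw":0.7},{"xyz":[0,0,0.170],"roll":0,"jaw":0.7},{"xyz":[0,0,0.175],"roll":0,"jaw":0.7}]' 40; python3 - <<'E'
from h import *
im,d,C,K=grab('wrist');W=cloud(d,C,K);s=env.state();print(s['ee_pos'],s['force'])
r=np.hypot(W[...,0]-395,W[...,1]+310)
for a,b in ((30,50),(50,80)):
  p=W[(r>a)&(r<b)&(W[...,2]<15)];print(len(p),np.percentile(p[:,2],[5,50,95]) if len(p) else '')
m=(r<15)&(W[...,2]>25)&(W[...,2]<75);print('nuttop',np.median(W[m],0))
E
```

```text
time_s: 16.5
ee_pos: [395.1, -310.0, 25.4]
ee_rot: [180.0, 0.0, 90.0]
force: [-0.1, -0.5, -2.8]
gripper_width: 43.8
[ 394.87088642 -309.86350968   25.10199156] [ 0.20121727  0.71078148 -3.51085424]
6260 [-0.94689251  0.1282438   1.17612606]
17736 [-0.90622736  0.17354299  1.30457952]
nuttop [ 402.10483765 -309.79344175   58.56689705]
```

```bash
python3 -m pendant '[{"xyz":[0,0,0.005],"roll":0,"jaw":0.7},{"xyz":[0,0,0.010],"roll":0,"jaw":0.7},{"xyz":[0,0,0.013],"roll":0,"jaw":0.7},{"xyz":[0,0,0.015],"roll":0,"jaw":0.7},{"xyz":[0,0,0.0165],"roll":0,"jaw":0.7},{"xyz":[0,0,0.0175],"roll":0,"jaw":0.7},{"xyz":[0,0,0.0175],"roll":0,"jaw":0.7},{"xyz":[0,0,0.0175],"roll":0,"jaw":0.7}]' 40
```

```text
time_s: 17.55
ee_pos: [394.7, -309.9, 8.0]
ee_rot: [180.0, 0.0, 90.0]
force: [-0.5, 0.2, -3.7]
gripper_width: 44.1
```

```bash
python3 -m pendant '[{"xyz":[0,0,0.0003],"roll":0,"jaw":0.7},{"xyz":[0,0,0.0006],"roll":0,"jaw":0.7},{"xyz":[0,0,0.0008],"roll":0,"jaw":0.7},{"xyz":[0,0,0.001],"roll":0,"jaw":0.7},{"xyz":[0,0,0.001],"roll":0,"jaw":0.7},{"xyz":[0,0,0.001],"roll":0,"jaw":0.7},{"xyz":[0,0,0.001],"roll":0,"jaw":0.7},{"xyz":[0,0,0.001],"roll":0,"jaw":0.7}]' 40
```

```text
time_s: 18.55
ee_pos: [394.7, -309.9, 7.3]
ee_rot: [180.0, 0.0, 90.0]
force: [-1.4, 1.5, 5.8]
gripper_width: 43.7
```

Contact with the worktop at TCP z ≈ 7.3. I'll open, rise 10 mm and regrip.

```bash
python3 -m pendant '[{"xyz":[0,0,0],"roll":0,"jaw":0.45},{"xyz":[0,0,0],"roll":0,"jaw":0.42},{"xyz":[0,0,0],"roll":0,"jaw":0.42},{"xyz":[0,0,-0.003],"roll":0,"jaw":0.42},{"xyz":[0,0,-0.006],"roll":0,"jaw":0.42},{"xyz":[0,0,-0.010],"roll":0,"jaw":0.42},{"xyz":[0,0,-0.010],"roll":0,"jaw":0.42},{"xyz":[0,0,-0.010],"roll":0,"jaw":0.46}]' 20
```

```text
time_s: 19.55
ee_pos: [394.7, -309.9, 17.0]
ee_rot: [180.0, -0.0, 90.0]
force: [-0.3, 0.6, -0.3]
gripper_width: 49.6
```

```bash
python3 -m pendant '[{"xyz":[0,0,0],"roll":0,"jaw":0.5},{"xyz":[0,0,0],"roll":0,"jaw":0.54},{"xyz":[0,0,0],"roll":0,"jaw":0.6},{"xyz":[0,0,0],"roll":0,"jaw":0.7},{"xyz":[0,0,0],"roll":0,"jaw":0.7},{"xyz":[0,0,0],"roll":0,"jaw":0.7},{"xyz":[0,0,-0.003],"roll":0,"jaw":0.7},{"xyz":[0,0,-0.008],"roll":0,"jaw":0.7}]' 40
```

```text
time_s: 20.55
ee_pos: [394.3, -309.5, 24.8]
ee_rot: [-179.9, -0.1, 90.0]
force: [0.8, -1.1, -3.5]
gripper_width: 43.4
```

```bash
python3 -m pendant '[{"xyz":[0,0,-0.02],"roll":0,"jaw":0.7},{"xyz":[0,0,-0.05],"roll":0,"jaw":0.7},{"xyz":[-0.01,0.008,-0.075],"roll":0,"jaw":0.7},{"xyz":[-0.035,0.028,-0.08],"roll":0,"jaw":0.7},{"xyz":[-0.065,0.052,-0.08],"roll":0,"jaw":0.7},{"xyz":[-0.092,0.073,-0.08],"roll":0,"jaw":0.7},{"xyz":[-0.107,0.084,-0.08],"roll":0,"jaw":0.7},{"xyz":[-0.111,0.0875,-0.08],"roll":0,"jaw":0.7}]' 40
python3 - <<'E'
from h import *
def circ(p):
    A=np.c_[2*p[:,:2],np.ones(len(p))];x=np.linalg.lstsq(A,(p[:,:2]**2).sum(1),rcond=None)[0];return x[:2],np.sqrt(x[2]+x[:2]@x[:2])
for _ in range(3): im,d,C,K=grab('wrist')
W=cloud(d,C,K);s=env.state();print(s['ee_pos'],s['force'])
r=np.hypot(W[...,0]-481,W[...,1]+421)
p=W[(r<70)&(r>45)&(W[...,2]>33)&(W[...,2]<45)];print('rim',len(p),np.median(p[:,2]),circ(p))
ang=np.degrees(np.arctan2(p[:,1]+421,p[:,0]-481));print(np.histogram(ang,12,(-180,180))[0])
im2=im.copy();cv2.imwrite('pics/w3.png',im2)
E
```

```text
time_s: 21.55
ee_pos: [482.3, -421.5, 104.5]
ee_rot: [-180.0, -0.0, 89.9]
force: [-0.1, 0.4, -2.7]
gripper_width: 43.5
[ 481.49396721 -420.21665634  104.61967701] [ 0.10504428  0.6310549  -3.49762941]
rim 1937 36.00320547636423 (array([ 481.03327537, -419.69413533]), np.float64(54.76433341478468))
[275 270 271 136   0   0   0   0 158 281 276 270]
```

View pics/w3.png

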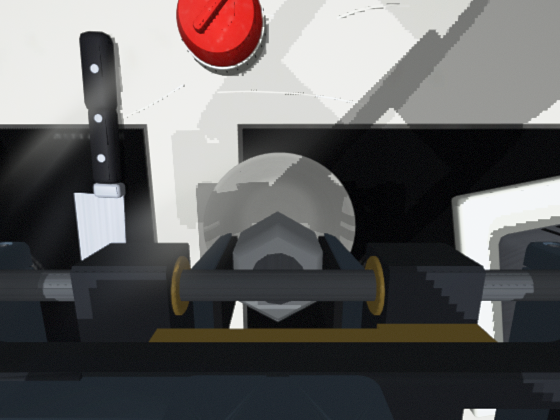

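The nut (277,265) is over the middle of the bowl (rim columns 198–357), so I'll lower it.

```bash
python3 -m pendant '[{"xyz":[0.0005,0,0.015],"roll":0,"jaw":0.7},{"xyz":[0.0005,0,0.035],"roll":0,"jaw":0.7},{"xyz":[0.0005,0,0.053],"roll":0,"jaw":0.7},{"xyz":[0.0005,0,0.066],"roll":0,"jaw":0.7},{"xyz":[0.0005,0,0.074],"roll":0,"jaw":0.7},{"xyz":[0.0005,0,0.079],"roll":0,"jaw":0.7},{"xyz":[0.0005,0,0.0815],"roll":0,"jaw":0.7},{"xyz":[0.0005,0,0.0815],"roll":0,"jaw":0.7}]' 40
```

```text
time_s: 22.7
ee_pos: [482.2, -420.6, 23.6]
ee_rot: [180.0, 0.0, 90.0]
force: [-1.0, 0.4, -2.3]
gripper_width: 43.5
```

```bash
python3 -m pendant '[{"xyz":[0,0,0.0005],"roll":0,"jaw":0.7},{"xyz":[0,0,0.001],"roll":0,"jaw":0.7},{"xyz":[0,0,0.0015],"roll":0,"jaw":0.7},{"xyz":[0,0,0.002],"roll":0,"jaw":0.7},{"xyz":[0,0,0.0025],"roll":0,"jaw":0.7},{"xyz":[0,0,0.003],"roll":0,"jaw":0.7},{"xyz":[0,0,0.003],"roll":0,"jaw":0.7},{"xyz":[0,0,0.003],"roll":0,"jaw":0.7}]' 40
```

```text
time_s: 23.7
ee_pos: [482.1, -420.4, 20.4]
ee_rot: [-180.0, -0.0, 90.0]
force: [0.5, 0.1, -3.0]
gripper_width: 43.7
```

```bash
python3 -m pendant '[{"xyz":[0,0,0.0003],"roll":0,"jaw":0.7},{"xyz":[0,0,0.0006],"roll":0,"jaw":0.7},{"xyz":[0,0,0.0009],"roll":0,"jaw":0.7},{"xyz":[0,0,0.0012],"roll":0,"jaw":0.7},{"xyz":[0,0,0.0012],"roll":0,"jaw":0.7},{"xyz":[0,0,0.0012],"roll":0,"jaw":0.7},{"xyz":[0,0,0.0012],"roll":0,"jaw":0.7},{"xyz":[0,0,0.0012],"roll":0,"jaw":0.7}]' 40
```

```text
time_s: 24.7
ee_pos: [482.1, -420.5, 19.2]
ee_rot: [180.0, -0.0, 90.0]
force: [0.6, -0.7, -3.1]
gripper_width: 43.7
```

```bash
python3 -m pendant '[{"xyz":[0,0,0.0003],"roll":0,"jaw":0.7},{"xyz":[0,0,0.0005],"roll":0,"jaw":0.7},{"xyz":[0,0,0.0007],"roll":0,"jaw":0.7},{"xyz":[0,0,0.0008],"roll":0,"jaw":0.7},{"xyz":[0,0,0.0008],"roll":0,"jaw":0.7},{"xyz":[0,0,0.0008],"roll":0,"jaw":0.7},{"xyz":[0,0,0.0008],"roll":0,"jaw":0.7},{"xyz":[0,0,0.0008],"roll":0,"jaw":0.7}]' 40
```

```text
time_s: 25.7
ee_pos: [482.1, -420.4, 18.7]
ee_rot: [180.0, -0.0, 89.9]
force: [-0.6, -0.0, 3.7]
gripper_width: 43.8
```

Contact (+3.7 N). I'll open a little and rise.

```bash
python3 -m pendant '[{"xyz":[0,0,0],"roll":0,"jaw":0.505},{"xyz":[0,0,0],"roll":0,"jaw":0.49},{"xyz":[0,0,0],"roll":0,"jaw":0.48},{"xyz":[0,0,-0.002],"roll":0,"jaw":0.475},{"xyz":[0,0,-0.005],"roll":0,"jaw":0.46},{"xyz":[0,0,-0.01],"roll":0,"jaw":0.44},{"xyz":[0,0,-0.016],"roll":0,"jaw":0.42},{"xyz":[0,0,-0.024],"roll":0,"jaw":0.42}]' 20
```

```text
time_s: 26.7
ee_pos: [482.1, -420.4, 42.9]
ee_rot: [180.0, -0.0, 89.9]
force: [-0.3, 0.3, 0.0]
gripper_width: 53.1
```

```bash
python3 -m pendant '[{"xyz":[0,0,-0.02],"roll":0,"jaw":0.4},{"xyz":[0,0,-0.05],"roll":0,"jaw":0.4},{"xyz":[0,0,-0.08],"roll":0,"jaw":0.4},{"xyz":[0,-0.03,-0.11],"roll":0,"jaw":0.3},{"xyz":[0,-0.06,-0.14],"roll":0,"jaw":0.2},{"xyz":[0,-0.09,-0.15],"roll":0,"jaw":0.2},{"xyz":[0,-0.10,-0.15],"roll":0,"jaw":0.2},{"xyz":[0,-0.10,-0.15],"roll":0,"jaw":0.2}]' 20
python3 - <<'E'
from h import *
s=env.state();im,d,C,K=grab('side');W=cloud(d,C,K);print(s['force'])
a=cv2.resize(im[165:245,180:370],(800,337),interpolation=cv2.INTER_CUBIC)
im,d,C,K=grab('top');W=cloud(d,C,K)
b=cv2.resize(im[150:250,190:390],(800,400),interpolation=cv2.INTER_CUBIC)[:260]
cv2.imwrite('pics/fin.png',np.vstack([a,b]))
im,d,C,K=grab('wrist');W=cloud(d,C,K)
r=np.hypot(W[...,0]-481,W[...,1]+420);m=(r<30)&(W[...,2]>36)&(W[...,2]<50);print('nut top',np.median(W[m],0),m.sum())
p=W[(r<70)&(r>45)&(W[...,2]>33)&(W[...,2]<45)];A=np.c_[2*p[:,:2],np.ones(len(p))];print('rim',np.linalg.lstsq(A,(p[:,:2]**2).sum(1),rcond=None)[0][:2])
E
```

```text
time_s: 27.7
ee_pos: [381.9, -420.2, 192.2]
ee_rot: [180.0, -0.0, 89.9]
force: [-0.2, -0.0, -0.1]
gripper_width: 73.4
[-0.19765865 -0.04114395 -0.07635531]
nut top [ 490.91769444 -420.852643     42.12328379] 512
rim [ 480.66007769 -419.78705795]
```

View pics/fin.png

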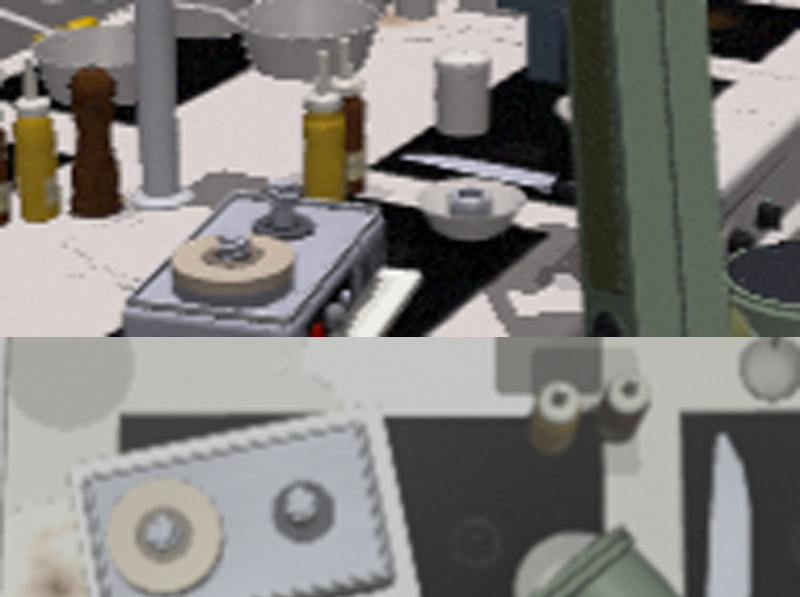

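The side view shows the nut standing in the small bowl at (470,203), with the nut top at z ≈ 42. The stone is whole at (233,260) with a bare spindle, the bowl is unmoved to within 0.4 mm, and the wrist force is zero. I'm handing the job in.

```bash
python3 -c "
from workcell import env
print(env.job_done())"
```

```text
the job is handed in; nothing more can be done
None
```

The steel nut is off the beige stone and standing in the small steel bowl. I handed the job in at about 28 s of the 58 s allowed.

- **Unscrewing:** Small twists showed that the nut loosens anticlockwise seen from above. The first feel included about 6° the tightening way, with only about 5 N of downward pull. I turned it about 126° anticlockwise while rising with the thread, and it lifted off at its own weight.
- **Regrip:** I set the nut down once on the free worktop and gripped it 10 mm higher, so the fingers would clear the bowl's wall. I then lowered it onto the bowl floor until I felt contact (about 4 N up) and let go.
- **Last checks:** The nut top is at z ≈ 42 mm, as expected for a nut standing on the bowl floor. The bowl rim centre moved less than 0.5 mm, the stone looks whole on its bare spindle, and the wrist force is about 0 N with the arm clear.
- **Checks that disagreed or are missing:** The top and wrist cameras differed by about 3 mm on the nut's position. I went by the wrist camera, and the grasp bore that out. I could not measure the force on the stone directly; the highest reading at the wrist while the nut was on the spindle was about 7 N, pulling downward on the gripper.

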